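# Move the splash guard from the saw to the grinder

## Task

The slides have been cut and grinding comes next, so move the splash guard from the saw to the grinder: pull up the saw's sprung hinge pin and turn it so that it stays up by itself, lift the guard off its hinge, and drop it onto the grinder's hinge stub, whose setting fore and aft you must find by feel, fully down and square along the front rim of the tray. Then turn the grinder's sprung pin back and let it down into the guard until it is home; the saw's pin may stay up. Never press the guard hard against either machine (keep well under 40 N), keep it upright, and leave everything else on the bench where it is.

Things in the scene. Friction and masses are not known exactly. Their poses are not given: they have to be found in the camera images.
- saw: The saw: white fixed bench machine, 290 deep x 255 wide, tray with a thin 150 mm steel blade; carries the guard at first. Origin on the bench under the sill's middle; x into the machine, y left along the sill. The sill is the front rim with a rubber strip on top: 40 mm high, x -18 to 18 mm. Hinge axis x 0, y 90 mm: stub on the sill, upper lug (underside 158 mm above the sill, 9 thick) on a post from y 114 mm.
- grinder: The grinder: same tray, sill and hinge as the saw (see there), but with a thick 120 mm cup wheel and no guard at first; fixed. The machines stand side by side, either one on the left, each turned up to 0.15 rad. Origin and axes as for the saw.
- saw_pin (a joint): Lift of the saw's sprung hinge pin (m), 0 = home: the 10 mm pin (end 3 mm tapered) reaches 25 mm below the upper lug, 7 mm into a seated guard's eye. Spring: 5 N down at home, 9 N at 0.026, plus 25 N per m/s. Above 0.0265 its cross-pin is clear of the guide block's slot and it can be turned; upper stop 0.032. Parked: 0.026, tip inside the lug. Starts home.
- saw_bar (a joint): Turn of the saw's pin and bar (rad), counter-clockwise from above: 0 = along the slot (bar parallel to the sill), stop 1.3. No turning while the cross-pin is in the slot. Let down at 0.5 or more, it rests on the guide block (parked). Turned back to within 0.1 of 0 it drops into the slot, driven by the spring unless held. Starts at 0.
- saw_bar_grip (a point): Middle of the steel cross-bar on top of the saw's sprung pin, on the hinge axis: 40 long (its y) x 12 thick (its x, gripped across) x 24 mm high; z up. 220 mm above the sill when the pin is home, 246 when parked. Underside 12.5 mm above the slotted steel guide block (26 x 26 mm, 28.5 high, on the upper lug) when home.
- saw_hinge (a point): Nominal hinge axis of the saw where it meets the sill's top. Axes: x from the robot's side into the machine, y along the sill to the left, z up. Here stands the fixed upright hinge stub, 10 mm thick, 9 mm high, edge broken 0.5 mm, its foot clamped in a fore-and-aft slot of the sill: here right at this point (x 0).
- guard: The splash guard, a lift-off door: aluminium frame and clear pane, 200 wide x 140 mm high plus handle, 0.3 to 0.55 kg. Origin on its hinge axis at the underside; y along the door towards the hinge (the door lies at y +12 to -188 mm), x through it into the machine, z up. Bottom rail 18 mm thick, stands on the sill; handle and other rails 12 mm.
- guard_handle (a point): Grip point of the guard: in the black handle block on its top rail, 50 long (its y) x 12 thick (its x, gripped across) x 40 mm high, with 12 mm thick rail below. It lies 100 mm from the hinge axis (guard's y -100 mm), 162 mm above the underside, near the centre of mass. Axes as the guard's.
- guard_socket (a point): Mouth of the 11.5 mm hole through the guard's lower knuckle (24 x 24 x 14 mm), on the hinge axis at the underside. Seated, it is at the stub's foot and the bottom rail is on the sill; the guard must rise 9 mm to clear the stub. Resting on the stub's top, it is 9 mm too high and slides there until the hole finds the stub.
- guard_eye (a point): Mouth of the slotted eye in the top of the guard's upper knuckle (34 x 24 x 14 mm; slot 26 mm along x, 13 mm along y, so that the pin finds it wherever the stub is set), on the hinge axis, 140 mm above the underside. Seated, it is 18 mm below the upper lug: with the pin parked the guard can rise up to 18 mm and then leaves towards the robot (machine's -x). It enters a hinge the same way.
- grinder_pin (a joint): Lift of the grinder's sprung hinge pin (m), 0 = home: the 10 mm pin (end 3 mm tapered) reaches 25 mm below the upper lug, 7 mm into a seated guard's eye. Spring: 5 N down at home, 9 N at 0.026, plus 25 N per m/s. Above 0.0265 its cross-pin is clear of the guide block's slot and it can be turned; upper stop 0.032. Parked: 0.026, tip inside the lug. Starts parked.
- grinder_bar (a joint): Turn of the grinder's pin and bar (rad), counter-clockwise from above: 0 = along the slot (bar parallel to the sill), stop 1.3. No turning while the cross-pin is in the slot. Let down at 0.5 or more, it rests on the guide block (parked). Turned back to within 0.1 of 0 it drops into the slot, driven by the spring unless held. Starts at 0.8 to 1.2.
- grinder_bar_grip (a point): Middle of the steel cross-bar on top of the grinder's sprung pin, on the hinge axis: 40 long (its y) x 12 thick (its x, gripped across) x 24 mm high; z up. 220 mm above the sill when the pin is home, 246 when parked. Underside 12.5 mm above the slotted steel guide block (26 x 26 mm, 28.5 high, on the upper lug) when home.
- grinder_hinge (a point): Nominal hinge axis of the grinder where it meets the sill's top. Axes: x from the robot's side into the machine, y along the sill to the left, z up. Here stands the fixed upright hinge stub, 10 mm thick, 9 mm high, edge broken 0.5 mm, its foot clamped in a fore-and-aft slot of the sill: here anywhere within 6.5 mm before or behind this point (along x), not measured: it is found by feel.
- spanner: Bystander: 150 mm spanner lying on the bench. Origin at its underside.
- tray_brush: Bystander: 170 mm brush lying on the bench. Origin at its underside.
- dressing_stick: Bystander: white dressing stick 100 x 20 x 20 mm. Origin at its underside.
- slide_box: Bystander: grey slide box 82 x 34 x 30 mm, between the machines. Origin at its underside.
- rock_core: Bystander: standing rock core, 36 mm across, 55 mm high. Origin at its underside.
- coolant: Bystander: white bottle, 64 mm across, 170 mm high. Origin at its underside.
- grit_jar: Bystander: jar, 60 mm across, 75 mm high. Origin at its underside.
There are look-alikes about, which are no part of the job. What is shaped like the guard but orange is not meant.

How it is judged:
On the way, in this order (a step that is already met when the one before it is completed fails the run):
1. the saw's hinge pin is pulled up, turned and left parked, staying up by itself (value of joint saw_pin above 0.022 m and value of joint saw_bar above 0.4 rad and contact force between the fingers and saw_bar below 0.1 N), for 0.2 s.
2. the guard is lifted off the saw's hinge and away from it (horizontal distance between guard_socket and saw_hinge above 0.05 m), for 0.1 s.
3. the guard stands fully down on the grinder's hinge stub (horizontal distance between guard_socket and grinder_hinge below 0.009 m and z of guard_socket in the frame of grinder_hinge below 0.003 m), for 0.2 s.
At the end, for the whole second after the job is handed in: The guard stands at rest and upright (within 3 deg) on the grinder: its socket on the stub (within 9 mm of the nominal hinge axis and within 3 mm of fully down), square along the sill within 7 deg, the grinder's pin down in its eye (eye within 12 mm of the pin's axis), within 3 mm of home (all of step 3 and value of joint grinder_pin below 0.003 m and horizontal distance between guard_eye and grinder_bar_grip below 0.012 m and angle between the x axis of guard and the x axis of grinder, either way round below 0.12 rad and angle between guard's own z axis and vertical below 0.05 rad and linear speed of guard below 0.02 m/s); the robot touches nothing.
It fails at once if the guard is pressed against the saw with more than 40 N (contact force between guard and saw above 40 N).
It fails at once if the guard is pressed against the grinder with more than 40 N (contact force between guard and grinder above 40 N).
It fails at once if the guard is tipped over (more than 20 deg from upright) (angle between guard's own z axis and vertical above 0.35 rad).
It fails at once if a bystander is moved more than 40 mm (distance of any of spanner, tray_brush, dressing_stick, slide_box, rock_core, coolant, grit_jar from where it was at the start of the episode above 0.04 m).
It also fails if it takes over 72 s, if anything falls off the work surface, if the arm or the gripper's body presses on something with over 40 N, if the wrist force passes 120 N, or if a joint passes its speed limit or range.

## Robot

A 6-joint arm with a two-finger parallel gripper is mounted at the origin on the work surface. World frame = base frame: x ahead of the robot, y to its left, z up, the work surface at z = 0. Lengths are in m, angles in rad, forces in N, time in s.
With the tool pointing down it reaches from about 0.25 to 0.725 m from the base axis. Payload 4 kg.
Tool frame: the origin (TCP) lies midway between the tips of the shut fingers; the grasp point (between the pads) lies 19 mm behind it; z points along the fingers, x is the direction in which the jaws open and shut, and the axes are right-handed (so a half turn about z gives the same grasp; the last joint's range is limited). The gripper opens to 85 mm and grips with 20 to 120 N. Pads are 22 mm wide; open, the fingers measure 114 mm over their backs; the gripper's body (76 mm by 85 mm) begins 54 mm behind the grasp point. The pads swing forward as they close: fully open they stand 13 mm farther back than shut.
Start: joints at [0, 0.241, 0.005, 1.335, 0, 1.571], TCP at [0.5, -0, 0.231] pointing down, gripper open.
Joint ranges: [-2.72, 2.72], [-1.05, 1.87], [-1.09, 1.28], [-1.99, 2.15], [-1.42, 1.44], [-3.14, 3.14]. Speed limits (rad/s): [2.79, 2.79, 3.14, 3.14, 3.14, 3.14].

## Interface

Orientations are given as a unit quaternion [x, y, z, w].
In Python, from workcell import bot, vision, ticket gives the robot as it stands.
- The arm moves only by the tool play_rows, never from a script. Its argument "deltas" is one flat list of numbers, 5 for each row, row after row: the opening, from 0 (shut) to 1 (fully open), then the shift along the tool's x, y, z in units of 60 mm (1.0 is 60 mm), then the turn about the tool's z in degrees. A call has 1 to 12 rows; each row shifts and turns the pose as measured when the row begins, along the tool's axes as they then stand; what a row does not reach is not made up. A row lasts 1/8 s, in which the tool goes at most 62.5 mm and 10.7 degrees, less where a joint would pass 70% of its speed; a pose out of reach is approached as far as the arm can. A call is refused whole if a number of a shift passes 1 or a number of a turn 10.7, either way. A call with a gripper value outside its range is refused whole. The fingers move at their own pace and stop on an object; the grip force is fixed at half the most. Time passes only in rows, so rows that do not move let the fingers close. It gives the time, the measured TCP pose, the force and the opening at its end, in the units of the state.
- bot.get_obs(): the state, without advancing time (a new reading comes with each control period).
- vision.camera(name): name is "scene" or "side" or "wrist"; returns a dict with "color" (420x560x3 uint8, blue, green, red), "intrinsics" (3x3 intrinsics, pixels), "rvec" (rotation vector, rad) and "tvec" (3), from world to camera coordinates, as OpenCV has them. Camera axes: x right, y down, z forward; pixel columns grow to the right and rows downward; lengths in m; the calibration is good to about 2 mm. The wrist camera is an equidistant fisheye: a pixel r from the principal point sees the ray r / f radians off the axis. A picture is of the moment at which its call begins. There is no depth.
- ticket.job_done(): hands the job in, once; it reports no verdict.
The state is a dict: "clock": time; "joint_pos": joint angles; "joint_vel": joint speeds; "tau": joint torques, N m; "eef_pos": TCP position; "tool_rot": TCP orientation; "ft_force": force on the tool from outside, world axes, zero at the start; "ft_torque": the same for the moment, N m; "grip_width": finger opening in m.
Only numpy, scipy, OpenCV 4.12 (cv2) and the standard library are available. Lean on these libraries where they do the work, as an engineer would, in place of code of your own. Each camera call takes 0.05 s, during which the arm holds its last target. There are 200 camera calls.

## Working session

There is one attempt and no reset: what is moved stays moved. The work goes in short steps, Python scripts to look and compute and a tool call to move; the robot and the scene stay as the last step left them, time stands still between calls to the robot, and variables do not carry over. Pictures are saved under pics/ and viewed, about 8 in all and at most 12, crops included, and the job is handed in when it is done.

Besides the shell and the picture viewer there is one more tool, called after "Emit:" by a JSON object that holds its "method" and its "body". play_rows: Moves the arm, as the interface text tells. Its arguments: {"type":"object","properties":{"deltas":{"type":"array"}},"required":["deltas"]}

```bash
mkdir -p pics; ls; cat > h.py <<'E'
import numpy as np, cv2
from workcell import bot, vision, ticket
def snap(n,f,crop=None,s=1):
    c=vision.camera(n); im=c["color"]; np.savez(f"pics/{f}.npz",**c)
    if crop: x0,y0,x1,y1=crop; im=im[y0:y1,x0:x1]
    if s!=1: im=cv2.resize(im,None,fx=s,fy=s,interpolation=cv2.INTER_CUBIC)
    cv2.imwrite(f"pics/{f}.png",im); return c
def load(f): return dict(np.load(f"pics/{f}.npz"))
def crop(f,g,c,s):
    x0,y0,x1,y1=c; im=load(f)["color"][y0:y1,x0:x1]
    cv2.imwrite(f"pics/{g}.png",cv2.resize(im,None,fx=s,fy=s,interpolation=cv2.INTER_CUBIC))
def ray(c,u,v,fish=False):
    R=cv2.Rodrigues(c["rvec"])[0]; K=c["intrinsics"]
    x=np.array([(u-K[0,2])/K[0,0],(v-K[1,2])/K[1,1]])
    if fish:
        r=np.hypot(*x); d=np.r_[x/r*np.sin(r),np.cos(r)] if r>1e-9 else np.array([0,0,1.])
    else: d=np.r_[x,1]
    return -R.T@c["tvec"].ravel(), R.T@d
def atz(c,u,v,z,fish=False):
    o,d=ray(c,u,v,fish); return o+d*(z-o[2])/d[2]
def proj(c,p,fish=False):
    R=cv2.Rodrigues(c["rvec"])[0];K=c["intrinsics"]; q=R@np.asarray(p)+c["tvec"].ravel()
    if fish:
        t=np.arctan2(np.hypot(q[0],q[1]),q[2]); n=q[:2]/np.hypot(q[0],q[1])*t
    else: n=q[:2]/q[2]
    return K[:2,:2]@n+K[:2,2]
def st():
    from scipy.spatial.transform import Rotation as R
    o=bot.get_obs(); M=R.from_quat(o["tool_rot"]).as_matrix()
    print("t",round(o["clock"],2),"p",np.round(o["eef_pos"],4),"x",np.round(M[:,0],3),"y",np.round(M[:,1],3),"z",np.round(M[:,2],3),"F",np.round(o["ft_force"],2),"T",np.round(o["ft_torque"],2),"g",round(float(o["grip_width"]),4),"j",np.round(o["joint_pos"],2)); return o,M
E
python3 - <<'E'
from h import *
st()
a=snap("scene","a");b=snap("side","b");w=snap("wrist","w")
for c in(a,b,w): print(ray(c,280,210), c["intrinsics"][0,0])
cv2.imwrite("pics/ab.png",cv2.resize(np.hstack([a["color"],b["color"]]),(800,300)))
E
```

```text
pics
t 0.0 p [0.4994 0.     0.2304] x [ 1.     0.    -0.002] y [ 0. -1. -0.] z [-0.002  0.    -1.   ] F [-0.38 -0.2   0.04] T [-0.01  0.03  0.01] g 0.0852 j [0.   0.24 0.   1.34 0.   1.57]
(array([ 1.27709568, -0.41928623,  1.34767927]), array([-0.56030555,  0.29794653, -0.77284661])) 479.7870049779756
(array([0.07136125, 0.8796339 , 0.78884171]), array([ 0.33765573, -0.76678312, -0.54597024])) 413.5372897496175
(array([0.50041146, 0.08000463, 0.37275735]), array([ 0.00106278, -0.30203496, -0.95331064])) 325.19226210127806
```

View pics/a.png

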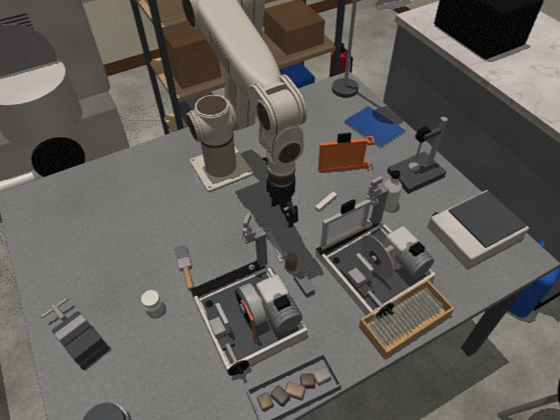

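View pics/b.png

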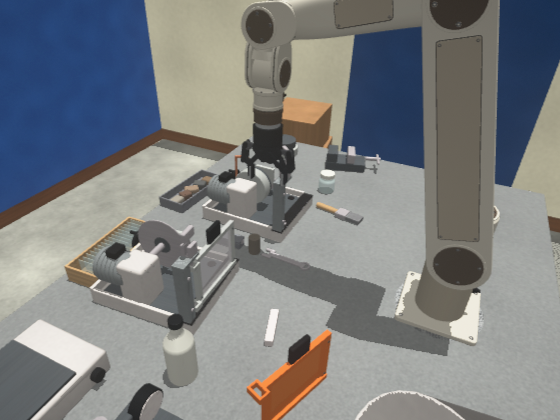

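Scene: the saw (thin blade, clear guard with black handle) is at (375,245), with its post and bar at (378,188). The grinder (thick wheel) is at (245,310), with its post at (255,235). The orange guard at (343,155) is the look-alike. I'll enlarge both machines.

```bash
python3 - <<'E'
from h import *
crop("a","a2",(190,165,450,360),3.07)
crop("b","b2",(80,130,340,325),3.07)
E
```

```text
(no output)
```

View pics/a2.png

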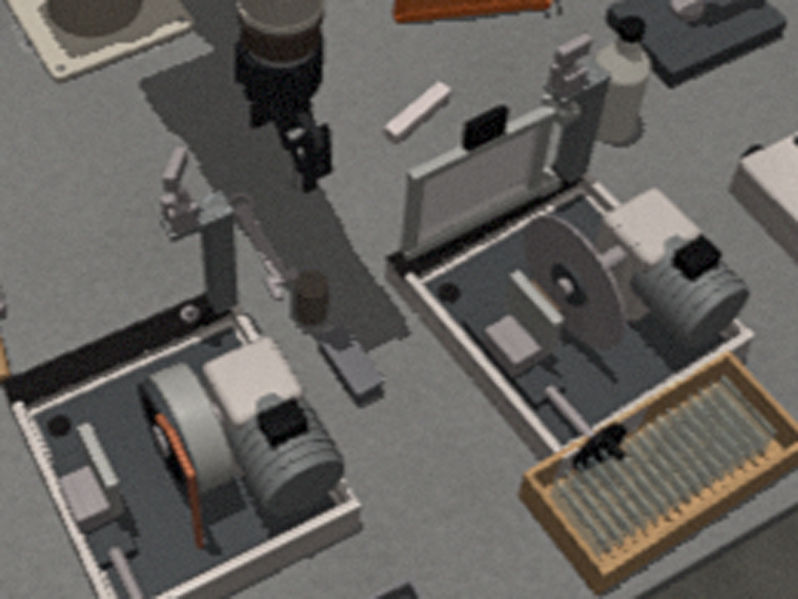

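View pics/b2.png

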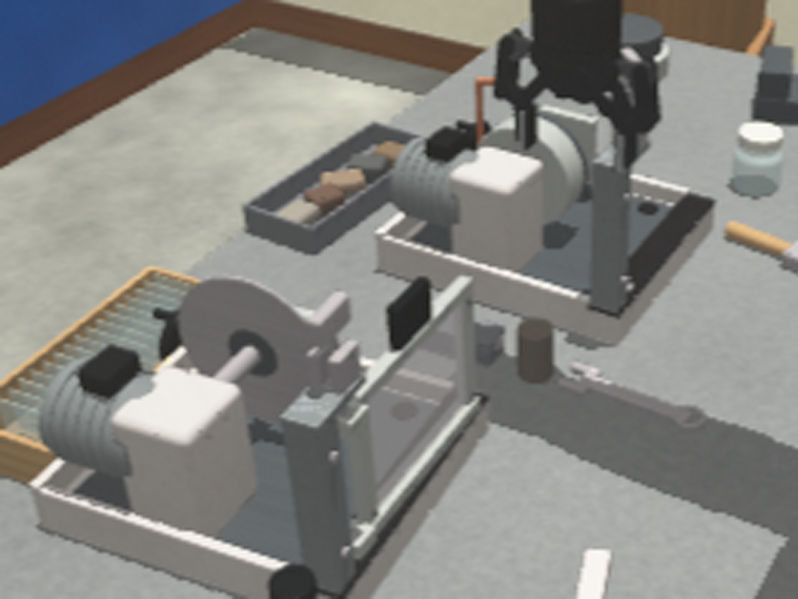

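```bash
cat > fit.py <<'E'
from h import *
from scipy.optimize import least_squares
A=load("a");B=load("b")
a=lambda x,y:(A,190+x/3.07,165+y/3.07)
b=lambda x,y:(B,80+x/3.07,130+y/3.07)
def W(q,l): c,s=np.cos(q[2]),np.sin(q[2]); return np.array([q[0]+c*l[0]-s*l[1],q[1]+s*l[0]+c*l[1],l[2]])
def fit(obs,q0):
    f=lambda q:np.concatenate([proj(c,W(q,l))-[u,v] for (c,u,v),l in obs])
    r=least_squares(f,q0,loss="soft_l1"); print(np.round(r.x,4)); print(np.round(r.fun.reshape(-1,2) if False else f(r.x).reshape(-1,2),1).tolist()); 
    print("hinge",W(r.x,[0,.09,.04])); return r.x
for o in [(a(572,53),.26),(a(177,170),.286),(a(486,125),.205),(a(191,318),.042),(b(333,311),.26)]: print(atz(*o[0],o[1]))
saw=[(a(572,53),[0,.09,.26]),(b(333,311),[0,.09,.26]),(a(387,257),[-.018,-.1275,.04]),(a(412,278),[.018,-.1275,.04]),(b(487,401),[-.018,-.1275,.04]),(b(410,313),[0,-.01,.202]),(a(486,127),[0,-.01,.202])]
gr=[(a(177,170),[0,.09,.286]),(a(6,380),[-.018,-.1275,.04]),(a(20,406),[.018,-.1275,.04]),(b(714,203),[-.018,-.1275,.04]),(b(683,192),[.018,-.1275,.04])]
if __name__=="__main__":
    fit(saw,[.55,.2,0]); fit(gr,[.55,-.15,0])
E
python3 fit.py
```

```text
[0.53656599 0.31089788 0.26      ]
[ 0.49597683 -0.10764579  0.286     ]
[0.53708337 0.21404407 0.205     ]
[ 0.49978385 -0.1103759   0.042     ]
[0.53808472 0.30380563 0.26      ]
[0.537  0.2292 0.104 ]
[[0.3, -2.8], [-0.1, 5.0], [-2.2, 1.1], [-3.7, 1.7], [1.3, -3.4], [-1.9, 0.4], [1.5, -0.4]]
hinge [0.52767963 0.31866932 0.04      ]
[ 0.497  -0.1817 -0.0502]
[[5.9, -0.8], [-0.3, -0.0], [-1.0, 0.7], [-0.4, -0.5], [0.5, 0.5]]
hinge [ 0.501526   -0.09179556  0.04      ]
```

```bash
python3 - <<'E'
from fit import *
P=lambda o,z:print(np.round(atz(*o,z),4))
print("saw corners -y");P(a(387,257),.04);P(a(412,278),.04);P(b(487,401),.04)
print("saw sill +y inner");P(a(582,182),.04)
print("handle ends top a");P(a(463,125),.222);P(a(505,105),.222);print("b");P(b(390,300),.222);P(b(428,278),.222)
print("gr corners");P(a(6,380),.04);P(a(20,406),.04);P(b(714,203),.04);P(b(683,192),.04)
print("gr stub");P(a(191,314),.045);P(b(628,285),.045); print("gr sill inner near post");P(a(235,312),.04)
print("gr bar ends top");P(a(168,195),.286);P(a(183,150),.298)
for q in ([.53,.22,.0],): pass
# top rail direction of guard in a: (412,178)-(555,110) at z=.18
P(a(412,176),.18);P(a(553,110),.18)
E
```

```text
[0.53656599 0.31089788 0.26      ]
[ 0.49597683 -0.10764579  0.286     ]
[0.53708337 0.21404407 0.205     ]
[ 0.49978385 -0.1103759   0.042     ]
[0.53808472 0.30380563 0.26      ]
saw corners -y
[0.5324 0.1091 0.04  ]
[0.5684 0.1182 0.04  ]
[0.5284 0.1149 0.04  ]
saw sill +y inner
[0.5517 0.3524 0.04  ]
handle ends top a
[0.5369 0.1847 0.222 ]
[0.5356 0.2359 0.222 ]
b
[0.5416 0.2311 0.222 ]
[0.5317 0.1927 0.222 ]
gr corners
[ 0.4733 -0.3073  0.04  ]
[ 0.5078 -0.3062  0.04  ]
[ 0.4704 -0.3057  0.04  ]
[ 0.5112 -0.3121  0.04  ]
gr stub
[ 0.4972 -0.1089  0.045 ]
[ 0.4876 -0.1046  0.045 ]
gr sill inner near post
[ 0.5144 -0.0663  0.04  ]
gr bar ends top
[ 0.5178 -0.1275  0.286 ]
[ 0.4866 -0.096   0.298 ]
[0.5402 0.126  0.18  ]
[0.538  0.2998 0.18  ]
```

Emit:
{"method": "play_rows", "body": {"deltas": [1,0.1,-0.8,-0.5,0,1,0.1,-0.85,-0.4,0,1,0.1,-0.85,-0.4,0,1,0.1,-0.85,-0.4,0,1,0.1,-0.4,-0.3,0,1,0,0,0,0]}}

```text
clock: 0.9
eef_pos: [0.53, 0.2306, 0.3498]
tool_rot: [1.0, -0.002, -0.004, 0.001]
ft_force: [-0.2, -0.8, -0.1]
grip_width: 0.0853
```

```bash
python3 - <<'E'
from h import *
st(); w=snap("wrist","w1",s=1.42)
for q in ([.537,.308,.26],[.537,.308,.04],[.537,.21,.222]): print(proj(w,q,True))
E
```

```text
t 0.9 p [0.53   0.2306 0.3498] x [ 1.    -0.004 -0.008] y [-0.004 -1.     0.001] z [-0.008 -0.001 -1.   ] F [-0.23 -0.83 -0.12] T [-0.01 -0.08 -0.02] g 0.0853 j [0.41 0.41 0.54 1.71 0.   1.98]
[288.64601896 113.79263686]
[285.29553987 111.85486533]
[287.42284457 226.03188843]
```

View pics/w1.png

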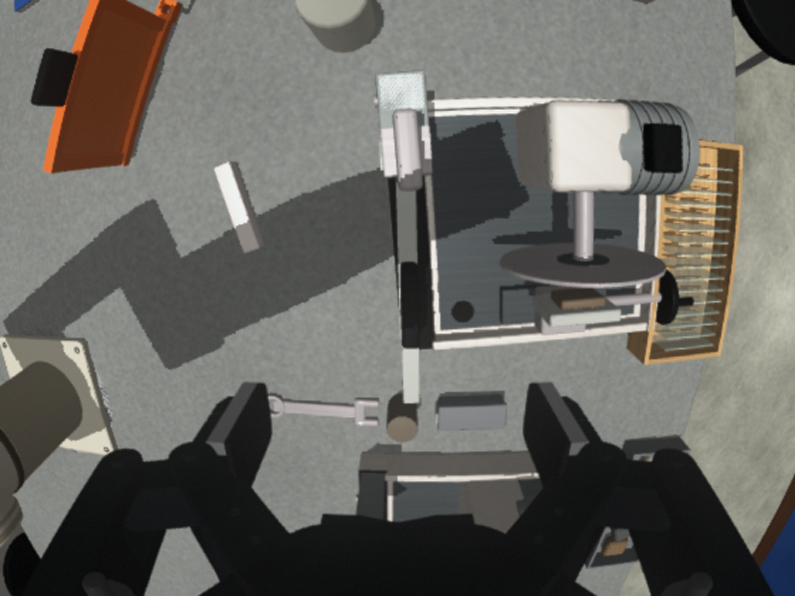

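```bash
python3 - <<'E'
from h import *
w=load("w1")
def P(n,u,v,z): p=atz(w,u/1.42,v/1.42,z,True); print(n,np.round(p,4)); return p
def yaw(p,q): d=(p-q); print("   yaw",np.arctan2(-d[0],d[1]) if d[1]>0 else np.arctan2(d[0],-d[1]))
c=P("bar",408,149,.272); yaw(P("",405,112,.272),P("",412,187,.272))
h=P("handle top",417,300,.222); yaw(P("",416,264,.222),P("",418,346,.222)); yaw(c,h)
yaw(P("sillin",426,102,.04),P("",432,349,.04))
yaw(P("wall in",436,110,.04),P("",440,330,.04))
P("rail end z.18",411,402,.18); P("lug -x+y corner",376,76,.207);P("lug",425,73,.207)
E
```

```text
bar [0.5359 0.3141 0.272 ]
 [0.5345 0.3318 0.272 ]
 [0.5378 0.296  0.272 ]
   yaw 0.09042122582007722
handle top [0.5424 0.2237 0.222 ]
 [0.5416 0.2465 0.222 ]
 [0.5434 0.1929 0.222 ]
   yaw 0.033480727218420867
   yaw 0.07191130770073596
sillin [0.5571 0.364  0.04  ]
 [0.566  0.1099 0.04  ]
   yaw 0.03497554146478491
wall in [0.5667 0.3562 0.04  ]
 [0.5739 0.1318 0.04  ]
   yaw 0.032245721665015
rail end z.18 [0.5404 0.1268 0.18  ]
lug -x+y corner [0.5178 0.3608 0.207 ]
lug [0.5473 0.3627 0.207 ]
```

Emit:
{"method": "play_rows", "body": {"deltas": [0.6,0.06,-0.68,0.3,-2.3,0.6,0.06,-0.68,0.3,0,0.6,0,0,0.25,0,0.6,0,0,0,0]}}

```text
clock: 1.45
eef_pos: [0.5345, 0.3065, 0.2925]
tool_rot: [1.0, 0.015, -0.008, 0.004]
ft_force: [0.1, -0.0, 0.3]
grip_width: 0.0509
```

```bash
python3 - <<'E'
from h import *
st(); w=snap("wrist","w2",s=1.42)
E
```

```text
t 1.45 p [0.5345 0.3065 0.2925] x [ 0.999  0.029 -0.016] y [ 0.029 -1.     0.007] z [-0.016 -0.008 -1.   ] F [ 0.06 -0.03  0.27] T [ 0.07  0.01 -0.01] g 0.0509 j [0.52 0.49 0.52 1.62 0.   2.06]
```

View pics/w2.png

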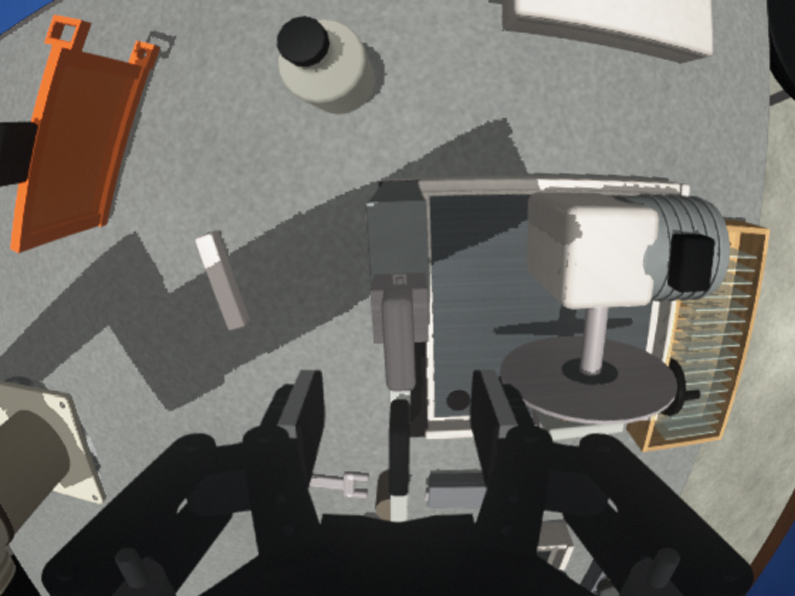

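```bash
python3 - <<'E'
from h import *
w=load("w2")
for u,v,z in[(384,388,.272),(413,388,.272),(390,330,.248),(399,348,.272),(399.5,405,.222),(399.5,492,.222),(429,430,.04),(429,200,.04)]: print(u,v,np.round(atz(w,u/1.42,v/1.42,z,True),4))
E
```

```text
384 388 [0.5303 0.2969 0.272 ]
413 388 [0.5419 0.2973 0.272 ]
390 330 [0.5316 0.3124 0.248 ]
399 348 [0.5357 0.3147 0.272 ]
399.5 405 [0.5372 0.2588 0.222 ]
399.5 492 [0.5393 0.1962 0.222 ]
429 430 [0.5701 0.1191 0.04  ]
429 200 [0.5579 0.3483 0.04  ]
```

Emit:
{"method": "play_rows", "body": {"deltas": [0.6,0.02,-0.15,0,-0.6,0.6,0,0,0.4,0,0.6,0,0,0.4,0,0.4,0,0,0,0]}}

```text
clock: 2.0
eef_pos: [0.5373, 0.3146, 0.2485]
tool_rot: [1.0, 0.018, -0.004, 0.001]
ft_force: [-0.7, -0.2, -0.0]
grip_width: 0.0346
```

```bash
python3 - <<'E'
from h import *
st()
E
```

```text
t 2.0 p [0.5373 0.3146 0.2485] x [ 0.999  0.037 -0.009] y [ 0.037 -0.999  0.003] z [-0.009 -0.003 -1.   ] F [-0.66 -0.17 -0.04] T [-0.    0.07 -0.01] g 0.0346 j [0.53 0.5  0.42 1.51 0.   2.06]
```

Emit:
{"method": "play_rows", "body": {"deltas": [0.35,-0.02,0,0.07,0,0.2,0,0,0,0,0,0,0,0,0,0,0,0,0,0,0,0,0,0,0]}}

```text
clock: 2.62
eef_pos: [0.5351, 0.3149, 0.2472]
tool_rot: [1.0, 0.019, -0.005, 0.001]
ft_force: [-0.5, -0.6, -3.3]
grip_width: 0.0107
```

```bash
python3 - <<'E'
from h import *
st()
E
```

```text
t 2.62 p [0.5351 0.3149 0.2472] x [ 0.999  0.037 -0.009] y [ 0.037 -0.999  0.001] z [-0.009 -0.001 -1.   ] F [-0.51 -0.56 -3.32] T [-0.01 -0.07 -0.02] g 0.0107 j [0.53 0.49 0.41 1.5  0.   2.06]
```

Emit:
{"method": "play_rows", "body": {"deltas": [0,0,0,-0.16,0,0,0,0,-0.16,0,0,0,0,-0.16,0,0,0,0,0,0]}}

```text
clock: 3.12
eef_pos: [0.5351, 0.3149, 0.2742]
tool_rot: [1.0, 0.019, -0.007, 0.002]
ft_force: [-0.5, 0.3, -10.3]
grip_width: 0.0106
```

```bash
python3 - <<'E'
from h import *
st()
E
```

```text
t 3.12 p [0.5351 0.3149 0.2742] x [ 0.999  0.037 -0.014] y [ 0.037 -0.999  0.003] z [-0.014 -0.004 -1.   ] F [ -0.54   0.29 -10.32] T [ 0.24 -0.33 -0.02] g 0.0106 j [0.53 0.5  0.49 1.58 0.   2.06]
```

Emit:
{"method": "play_rows", "body": {"deltas": [0,0,0,-0.04,0,0,0,0,-0.01,-10,0,0,0,0,-10,0,0,0,0,-10,0,0,0,0,-10,0,0,0,0,-10,0,0,0,0,-5]}}

```text
clock: 4.0
eef_pos: [0.5334, 0.3142, 0.2751]
tool_rot: [0.87, 0.492, -0.01, -0.002]
ft_force: [0.1, 0.9, -11.0]
grip_width: 0.0111
```

```bash
python3 - <<'E'
from h import *
st()
E
```

```text
t 4.0 p [0.5334 0.3142 0.2751] x [ 0.515  0.857 -0.016] y [ 0.857 -0.516 -0.014] z [-0.02  -0.006 -1.   ] F [  0.11   0.9  -10.98] T [ 0.34 -0.47 -0.02] g 0.0111 j [0.53 0.5  0.49 1.59 0.   1.07]
```

Emit:
{"method": "play_rows", "body": {"deltas": [0,0,0,0.04,0,0,0,0,0.03,0]}}

```text
clock: 4.25
eef_pos: [0.5335, 0.3143, 0.2729]
tool_rot: [0.871, 0.491, -0.009, -0.002]
ft_force: [-3.2, -1.7, 2.4]
grip_width: 0.0106
```

```bash
python3 - <<'E'
from h import *
st()
E
```

```text
t 4.25 p [0.5335 0.3143 0.2729] x [ 0.517  0.856 -0.013] y [ 0.856 -0.517 -0.012] z [-0.017 -0.005 -1.   ] F [-3.22 -1.73  2.39] T [-0.07  0.32  0.06] g 0.0106 j [0.53 0.5  0.48 1.58 0.   1.07]
```

Emit:
{"method": "play_rows", "body": {"deltas": [0.5,0,0,0,0,0.5,0,0,0,0,0.5,0,0,-0.4,0,0.5,0,0,-0.5,10.6,0.5,0,0,0,10.6,0.5,0,0,0,10.6,0.5,0,0,0,10.6,0.5,0,0,0,10.6,0.5,0,0,0,3.5]}}

```text
clock: 5.38
eef_pos: [0.5382, 0.3153, 0.3388]
tool_rot: [1.0, 0.01, 0.001, -0.002]
ft_force: [1.1, 0.2, 0.5]
grip_width: 0.0424
```

```bash
python3 - <<'E'
from h import *
st()
E
```

```text
t 5.38 p [0.5382 0.3153 0.3388] x [1.    0.019 0.002] y [ 0.019 -1.    -0.005] z [ 0.002  0.005 -1.   ] F [1.1  0.25 0.54] T [-0.02 -0.01 -0.  ] g 0.0424 j [0.53 0.5  0.66 1.73 0.   2.08]
```

Emit:
{"method": "play_rows", "body": {"deltas": [0.5,0,0.84,0.1,-1,0.5,0,0.83,0.3,0,0.5,0,0,0.5,0,0.5,0,0,0,0]}}

```text
clock: 5.88
eef_pos: [0.5435, 0.2135, 0.2865]
tool_rot: [1.0, 0.018, 0.006, -0.004]
ft_force: [0.2, 0.7, -0.4]
grip_width: 0.0425
```

```bash
python3 - <<'E'
from h import *
st(); w=snap("wrist","w3",s=1.42)
E
```

```text
t 5.88 p [0.5435 0.2135 0.2865] x [0.999 0.036 0.012] y [ 0.036 -0.999 -0.007] z [ 0.011  0.008 -1.   ] F [ 0.2   0.66 -0.43] T [0.02 0.02 0.01] g 0.0425 j [0.37 0.39 0.35 1.52 0.   1.91]
```

View pics/w3.png

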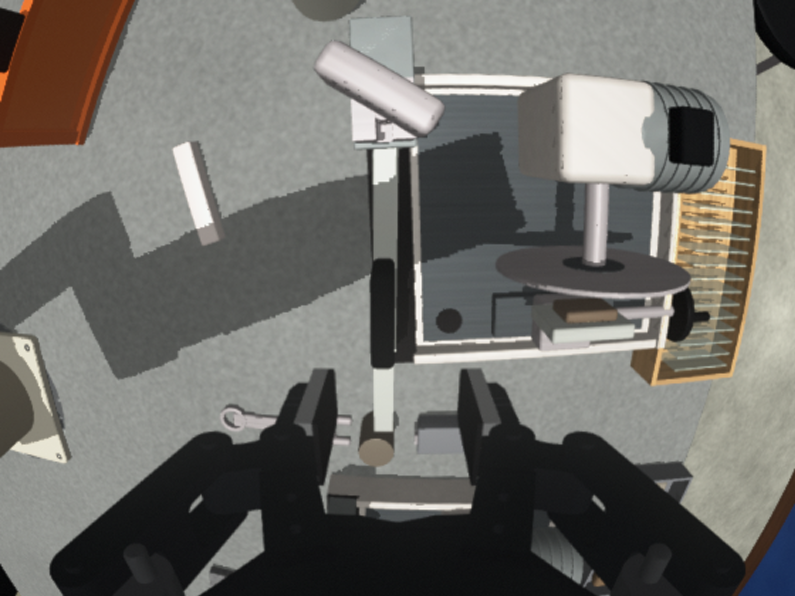

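Picture 7: the saw's bar is parked, turned about 57° (centre (378,87)). The black handle is centred at (383,313), left of the jaw centre (column 398). The door runs straight down the picture, so its yaw is close to the tool's.

```bash
python3 - <<'E'
from h import *
w=load("w3")
for u,v,z in[(372,262,.222),(394,262,.222),(371,366,.222),(395,366,.222),(384,430,.18),(385,152,.18),(378,87,.298)]: print(u,v,np.round(atz(w,u/1.42,v/1.42,z,True),4))
E
```

```text
372 262 [0.5327 0.2455 0.222 ]
394 262 [0.5428 0.2458 0.222 ]
371 366 [0.5332 0.1929 0.222 ]
395 366 [0.5451 0.1933 0.222 ]
384 430 [0.5407 0.1272 0.18  ]
385 152 [0.5365 0.2965 0.18  ]
378 87 [0.5354 0.3131 0.298 ]
```

Emit:
{"method": "play_rows", "body": {"deltas": [0.5,-0.09,-0.04,0.3,0,0.5,0,0,0.6,0,0.5,0,0,0.6,0,0.5,0,0,0,0]}}

```text
clock: 6.42
eef_pos: [0.5456, 0.2215, 0.206]
tool_rot: [1.0, 0.02, 0.015, -0.007]
ft_force: [0.1, 0.1, 0.4]
grip_width: 0.0428
```

```bash
python3 - <<'E'
from h import *
st()
E
```

```text
t 6.42 p [0.5456 0.2215 0.206 ] x [0.999 0.039 0.031] y [ 0.04  -0.999 -0.014] z [ 0.03   0.015 -0.999] F [0.14 0.14 0.36] T [-0.06  0.12 -0.03] g 0.0428 j [0.38 0.4  0.16 1.3  0.   1.92]
```

Emit:
{"method": "play_rows", "body": {"deltas": [0.5,-0.05,0,-0.6,0,0.5,-0.05,0,-0.6,0,0.5,0,0,0,0]}}

```text
clock: 6.8
eef_pos: [0.5399, 0.2227, 0.2881]
tool_rot: [1.0, 0.021, 0.021, -0.009]
ft_force: [0.2, -0.0, 0.3]
grip_width: 0.043
```

```bash
python3 - <<'E'
from h import *
st()
E
```

```text
t 6.8 p [0.5399 0.2227 0.2881] x [0.998 0.041 0.041] y [ 0.042 -0.999 -0.017] z [ 0.041  0.019 -0.999] F [ 0.19 -0.01  0.3 ] T [-0.06  0.02 -0.01] g 0.043 j [0.39 0.36 0.32 1.48 0.   1.92]
```

Emit:
{"method": "play_rows", "body": {"deltas": [0.5,0,0.03,0.15,0,0.5,0,0.03,0.15,0,0.5,0,0,0.15,0,0.5,0,0,0.15,0]}}

```text
clock: 7.3
eef_pos: [0.5419, 0.2201, 0.2507]
tool_rot: [1.0, 0.021, 0.021, -0.009]
ft_force: [1.0, -0.1, 0.1]
grip_width: 0.0428
```

```bash
python3 - <<'E'
from h import *
st()
E
```

```text
t 7.3 p [0.5419 0.2201 0.2507] x [0.998 0.042 0.043] y [ 0.042 -0.999 -0.018] z [ 0.042  0.019 -0.999] F [ 1.01 -0.06  0.08] T [-0.02  0.   -0.01] g 0.0428 j [0.38 0.37 0.23 1.39 0.   1.91]
```

Emit:
{"method": "play_rows", "body": {"deltas": [0.5,0,0,-0.9,0,0.5,0,0,0,0,0.5,0,0,0,0]}}

```text
clock: 7.68
eef_pos: [0.5357, 0.2174, 0.2975]
tool_rot: [1.0, 0.021, 0.014, -0.006]
ft_force: [0.1, -0.3, 0.3]
grip_width: 0.0425
```

```bash
python3 - <<'E'
from h import *
st()
E
```

```text
t 7.67 p [0.5357 0.2174 0.2975] x [0.999 0.042 0.027] y [ 0.042 -0.999 -0.012] z [ 0.027  0.013 -1.   ] F [ 0.11 -0.29  0.32] T [-0.01  0.01  0.01] g 0.0425 j [0.38 0.36 0.34 1.52 0.   1.91]
```

Emit:
{"method": "play_rows", "body": {"deltas": [0.5,0,0,0.6,0,0.5,0,0,0,0,0.5,0,0,0,0]}}

```text
clock: 8.05
eef_pos: [0.537, 0.2179, 0.2603]
tool_rot: [1.0, 0.021, 0.014, -0.006]
ft_force: [1.3, 0.1, -0.2]
grip_width: 0.0427
```

```bash
python3 - <<'E'
from h import *
st()
E
```

```text
t 8.05 p [0.537  0.2179 0.2603] x [0.999 0.042 0.027] y [ 0.042 -0.999 -0.012] z [ 0.027  0.013 -1.   ] F [ 1.33  0.07 -0.24] T [-0.   -0.01  0.02] g 0.0427 j [0.38 0.37 0.26 1.43 0.   1.91]
```

Emit:
{"method": "play_rows", "body": {"deltas": [0.5,0,0,-0.9,0,0.5,0,0,0,0,0.5,0,0,0,0,0.5,0,0,-0.8,0,0.5,0,0,0,0,0.5,0,0,0,0,0.5,0,0,0.5,0,0.5,0,0,0,0,0.5,0,0,0.5,0,0.5,0,0,0,0,0.5,0,0,0.4,0,0.5,0,0,0,0]}}

```text
clock: 9.55
eef_pos: [0.5363, 0.2176, 0.2828]
tool_rot: [1.0, 0.021, 0.014, -0.007]
ft_force: [-0.6, -0.2, 0.0]
grip_width: 0.0429
```

```bash
python3 - <<'E'
from h import *
st()
E
```

```text
t 9.55 p [0.5363 0.2176 0.2828] x [0.999 0.042 0.029] y [ 0.042 -0.999 -0.013] z [ 0.028  0.014 -1.   ] F [-0.57 -0.21  0.04] T [-0.01  0.02 -0.01] g 0.0429 j [0.38 0.36 0.31 1.48 0.   1.91]
```

Emit:
{"method": "play_rows", "body": {"deltas": [0.5,0,0,-0.9,0,0.5,0,0,0,0,0.5,0,0,0,0]}}

```text
clock: 9.93
eef_pos: [0.5351, 0.217, 0.343]
tool_rot: [1.0, 0.021, 0.016, -0.007]
ft_force: [-0.1, -0.8, -0.6]
grip_width: 0.0425
```

```bash
python3 - <<'E'
from h import *
st()
E
```

```text
t 9.93 p [0.5351 0.217  0.343 ] x [0.999 0.042 0.033] y [ 0.042 -0.999 -0.014] z [ 0.032  0.016 -0.999] F [-0.1  -0.78 -0.61] T [-0.03  0.11 -0.02] g 0.0425 j [0.38 0.36 0.46 1.63 0.   1.91]
```

Emit:
{"method": "play_rows", "body": {"deltas": [0.5,0,0,0.25,0,0.5,0,0,0.25,0,0.5,0,0,0.25,0,0.5,0,0,0.25,0,0.5,0,0,0.25,0,0.5,0,0,0,0]}}

```text
clock: 10.68
eef_pos: [0.539, 0.2188, 0.2696]
tool_rot: [1.0, 0.021, 0.019, -0.008]
ft_force: [-1.1, -0.3, -0.3]
grip_width: 0.0421
```

```bash
python3 - <<'E'
from h import *
st()
E
```

```text
t 10.68 p [0.539  0.2188 0.2696] x [0.998 0.041 0.039] y [ 0.042 -0.999 -0.016] z [ 0.038  0.018 -0.999] F [-1.14 -0.33 -0.26] T [0.   0.   0.03] g 0.0421 j [0.38 0.36 0.27 1.44 0.   1.91]
```

Emit:
{"method": "play_rows", "body": {"deltas": [0.5,0,0,-0.4,0,0.5,0,0,-0.4,0,0.5,0,0,-0.4,0,0.5,0,0,-0.4,0,0.5,0,0,-0.2,0,0.5,0,0,-0.1,0,0.5,0,0,0,0]}}

```text
clock: 11.55
eef_pos: [0.535, 0.2169, 0.3932]
tool_rot: [0.999, 0.021, 0.023, -0.01]
ft_force: [0.6, 0.1, -0.4]
grip_width: 0.0426
```

```bash
python3 - <<'E'
from h import *
st()
E
```

```text
t 11.55 p [0.535  0.2169 0.3932] x [0.998 0.041 0.046] y [ 0.042 -0.999 -0.019] z [ 0.045  0.021 -0.999] F [ 0.63  0.07 -0.36] T [-0.04  0.04  0.02] g 0.0426 j [0.38 0.37 0.6  1.75 0.   1.91]
```

Emit:
{"method": "play_rows", "body": {"deltas": [0.5,0,0,0.15,0,0.5,0,0,0.15,0,0.5,0,0,0.15,0,0.5,0,0,0.15,0,0.5,0,0,0.15,0,0.5,0,0,0.15,0,0.5,0,0,0.15,0,0.5,0,0,0.15,0,0.5,0,0,0.15,0]}}

```text
clock: 12.68
eef_pos: [0.5377, 0.2182, 0.304]
tool_rot: [1.0, 0.021, 0.02, -0.009]
ft_force: [0.3, 0.9, 0.2]
grip_width: 0.043
```

```bash
python3 - <<'E'
from h import *
st()
E
```

```text
t 12.68 p [0.5377 0.2182 0.304 ] x [0.998 0.041 0.041] y [ 0.042 -0.999 -0.017] z [ 0.04   0.019 -0.999] F [0.29 0.91 0.2 ] T [-0.    0.01  0.03] g 0.043 j [0.38 0.35 0.35 1.52 0.   1.91]
```

Emit:
{"method": "play_rows", "body": {"deltas": [0.5,-0.8,0,0,0,0.5,0,0,0,0,0.5,0,0,0,0]}}

```text
clock: 13.05
eef_pos: [0.4881, 0.2157, 0.298]
tool_rot: [1.0, 0.021, 0.018, -0.008]
ft_force: [-0.3, 0.6, -0.1]
grip_width: 0.0428
```

```bash
python3 - <<'E'
from h import *
st()
E
```

```text
t 13.05 p [0.4881 0.2157 0.298 ] x [0.999 0.041 0.036] y [ 0.042 -0.999 -0.015] z [ 0.035  0.017 -0.999] F [-0.34  0.59 -0.05] T [-0.    0.04 -0.  ] g 0.0428 j [0.42 0.26 0.2  1.47 0.   1.94]
```

Emit:
{"method": "play_rows", "body": {"deltas": [0.5,0.8,0,0,0,0.5,0,0,0,0,0.5,0,0,0,0]}}

```text
clock: 13.42
eef_pos: [0.5384, 0.2178, 0.2988]
tool_rot: [1.0, 0.021, 0.018, -0.008]
ft_force: [0.7, 0.1, 0.1]
grip_width: 0.0428
```

```bash
python3 - <<'E'
from h import *
st()
E
```

```text
t 13.43 p [0.5384 0.2178 0.2988] x [0.999 0.041 0.035] y [ 0.041 -0.999 -0.015] z [ 0.035  0.016 -0.999] F [0.73 0.11 0.05] T [0.   0.08 0.05] g 0.0428 j [0.38 0.36 0.34 1.51 0.   1.91]
```

Emit:
{"method": "play_rows", "body": {"deltas": [0.5,0,0,0.2,0,0.5,0,0,0.2,0,0.5,0,0,-0.9,0,0.5,0,0,0,0,0.5,0,0,0,0]}}

```text
clock: 14.05
eef_pos: [0.5322, 0.216, 0.3229]
tool_rot: [1.0, 0.021, 0.012, -0.006]
ft_force: [-0.4, 0.1, 0.4]
grip_width: 0.0427
```

```bash
python3 - <<'E'
from h import *
st()
E
```

```text
t 14.05 p [0.5322 0.216  0.3229] x [0.999 0.042 0.025] y [ 0.042 -0.999 -0.011] z [ 0.024  0.012 -1.   ] F [-0.39  0.15  0.39] T [-0.01  0.02  0.04] g 0.0427 j [0.38 0.36 0.4  1.59 0.   1.91]
```

Emit:
{"method": "play_rows", "body": {"deltas": [0.5,0,0,0.6,0,0.5,0,0,0,0,0.5,0,0,0,0]}}

```text
clock: 14.42
eef_pos: [0.5331, 0.2168, 0.287]
tool_rot: [1.0, 0.021, 0.013, -0.006]
ft_force: [0.8, 0.6, 1.1]
grip_width: 0.0431
```

```bash
python3 - <<'E'
from h import *
st()
E
```

```text
t 14.43 p [0.5331 0.2168 0.287 ] x [0.999 0.042 0.027] y [ 0.043 -0.999 -0.012] z [ 0.026  0.013 -1.   ] F [0.84 0.55 1.05] T [-0.01 -0.02  0.  ] g 0.0431 j [0.38 0.36 0.31 1.49 0.   1.91]
```

Emit:
{"method": "play_rows", "body": {"deltas": [0.5,0,0,0.2,0,0.5,0,0,0.2,0,0.5,0,0,-0.9,0,0.5,0,0,0,0,0.5,0,0,0,0,0.5,0,0,0.2,0,0.5,0,0,0.2,0,0.5,0,0,0.2,0,0.5,0,0,-0.9,0,0.5,0,0,0,0,0.5,0,0,0,0]}}

```text
clock: 15.8
eef_pos: [0.5252, 0.2134, 0.3191]
tool_rot: [1.0, 0.021, 0.001, -0.002]
ft_force: [0.9, -0.3, -0.1]
grip_width: 0.0426
```

```bash
python3 - <<'E'
from h import *
st()
E
```

```text
t 15.8 p [0.5252 0.2134 0.3191] x [0.999 0.043 0.002] y [ 0.043 -0.999 -0.003] z [ 0.001  0.003 -1.   ] F [ 0.91 -0.31 -0.06] T [-0.02 -0.05  0.02] g 0.0426 j [0.38 0.36 0.4  1.6  0.   1.91]
```

Emit:
{"method": "play_rows", "body": {"deltas": [0.5,0.22,-0.03,0.1,0.4,0.5,0,0,0.15,0,0.5,0,0,0.15,0,0.5,0,0,0.15,0,0.5,0,0,0.15,0,0.5,0,0,0.15,0,0.5,0,0,0.15,0,0.5,0,0,0.15,0,0.5,0,0,0.15,0,0.5,0,0,0.15,0,0.5,0,0,0.15,0]}}

```text
clock: 17.18
eef_pos: [0.5391, 0.2162, 0.2145]
tool_rot: [1.0, 0.018, -0.0, -0.001]
ft_force: [1.2, -0.3, -0.5]
grip_width: 0.0427
```

```bash
python3 - <<'E'
from h import *
st()
E
```

```text
t 17.18 p [0.5391 0.2162 0.2145] x [ 0.999  0.035 -0.   ] y [ 0.035 -0.999 -0.002] z [-0.     0.002 -1.   ] F [ 1.2  -0.25 -0.53] T [-0.02 -0.05  0.01] g 0.0427 j [0.38 0.41 0.2  1.36 0.   1.92]
```

Perfect alignment. Three more rows down, then close gently.

Emit:
{"method": "play_rows", "body": {"deltas": [0.5,0,0,0.15,0,0.5,0,0,0.15,0,0.5,0,0,0.12,0,0.5,0,0,0,0,0.2,0,0,0,0,0,0,0,0,0,0,0,0,0,0,0,0,0,0,0,0,0,0,0,0]}}

```text
clock: 18.3
eef_pos: [0.5387, 0.2161, 0.187]
tool_rot: [1.0, 0.017, -0.001, -0.001]
ft_force: [1.2, -1.1, -0.9]
grip_width: 0.0112
```

```bash
python3 - <<'E'
from h import *
st()
E
```

```text
t 18.3 p [0.5387 0.2161 0.187 ] x [ 0.999  0.035 -0.001] y [ 0.035 -0.999 -0.002] z [-0.001  0.002 -1.   ] F [ 1.16 -1.06 -0.94] T [-0.06  0.02 -0.01] g 0.0112 j [0.38 0.42 0.15 1.3  0.   1.92]
```

Emit:
{"method": "play_rows", "body": {"deltas": [0,0,0,-0.08,0,0,0,0,-0.08,0,0,0,0,-0.06,0,0,0,0,0,0]}}

```text
clock: 18.8
eef_pos: [0.5379, 0.2157, 0.1996]
tool_rot: [1.0, 0.018, -0.002, -0.0]
ft_force: [-0.0, 0.3, -3.6]
grip_width: 0.0111
```

```bash
python3 - <<'E'
from h import *
st()
E
```

```text
t 18.8 p [0.5379 0.2157 0.1996] x [ 0.999  0.035 -0.004] y [ 0.035 -0.999 -0.001] z [-0.004  0.001 -1.   ] F [-0.03  0.28 -3.63] T [-0.08 -0.1   0.01] g 0.0111 j [0.38 0.42 0.17 1.33 0.   1.92]
```

```bash
python3 - <<'E'
from h import *
w=load("w2")
print(atz(w,303/1.42,42/1.42,.17,True), atz(w,335/1.42,112/1.42,.0,True))
w=load("w3"); print(atz(w,376/1.42,450/1.42,.055,True))
E
```

```text
[0.47595819 0.45295099 0.17      ] [0.4703503  0.42557576 0.        ]
[0.53391909 0.0200532  0.055     ]
```

Emit:
{"method": "play_rows", "body": {"deltas": [0,-0.15,0,0,0,0,-0.3,0,0,0,0,-0.35,0,0,0,0,-0.3,0,0,0,0,-0.1,0,0,0,0,0,0,0,0]}}

```text
clock: 19.55
eef_pos: [0.461, 0.2126, 0.1992]
tool_rot: [1.0, 0.018, -0.003, -0.0]
ft_force: [0.8, -0.3, -3.0]
grip_width: 0.0113
```

```bash
python3 - <<'E'
from h import *
st()
E
```

```text
t 19.55 p [0.461  0.2126 0.1992] x [ 0.999  0.035 -0.006] y [ 0.035 -0.999 -0.   ] z [-0.006  0.    -1.   ] F [ 0.84 -0.31 -2.98] T [ 0.01 -0.01 -0.01] g 0.0113 j [ 0.43  0.28 -0.03  1.27  0.    1.97]
```

```bash
python3 - <<'E'
from h import *
A=load("a")
print(atz(A,152,312,0),atz(A,152,298,.075),atz(A,183,250,0),atz(A,188,283,0))
E
```

```text
[ 4.64907059e-01 -4.43719255e-01 -2.22044605e-16] [ 0.46582079 -0.4270088   0.075     ] [ 0.29297181 -0.27342973  0.        ] [ 4.22506793e-01 -3.06973488e-01 -2.22044605e-16]
```

Emit:
{"method": "play_rows", "body": {"deltas": [0,-0.1,0.2,-0.2,0,0,-0.1,0.4,-0.25,0,0,-0.1,0.6,-0.25,0,0,-0.1,0.7,-0.2,0,0,-0.1,0.8,-0.1,0,0,-0.1,0.8,0,1,0,-0.1,0.8,0,1,0,-0.1,0.7,0,1,0,-0.1,0.6,0,1,0,0,0.4,0,1,0,0,0.2,0,0,0,0,0,0,0]}}

```text
clock: 21.05
eef_pos: [0.414, -0.1799, 0.2726]
tool_rot: [1.0, -0.031, 0.005, 0.003]
ft_force: [-0.7, 0.1, -3.8]
grip_width: 0.0113
```

```bash
python3 - <<'E'
from h import *
st(); snap("wrist","w4",s=1.42)
E
```

```text
t 21.05 p [ 0.414  -0.1799  0.2726] x [ 0.998 -0.061  0.01 ] y [-0.061 -0.998  0.006] z [ 0.01  -0.007 -1.   ] F [-0.67  0.13 -3.84] T [ 0.05  0.04 -0.03] g 0.0113 j [-0.41  0.12 -0.04  1.4  -0.    1.22]
```

View pics/w4.png

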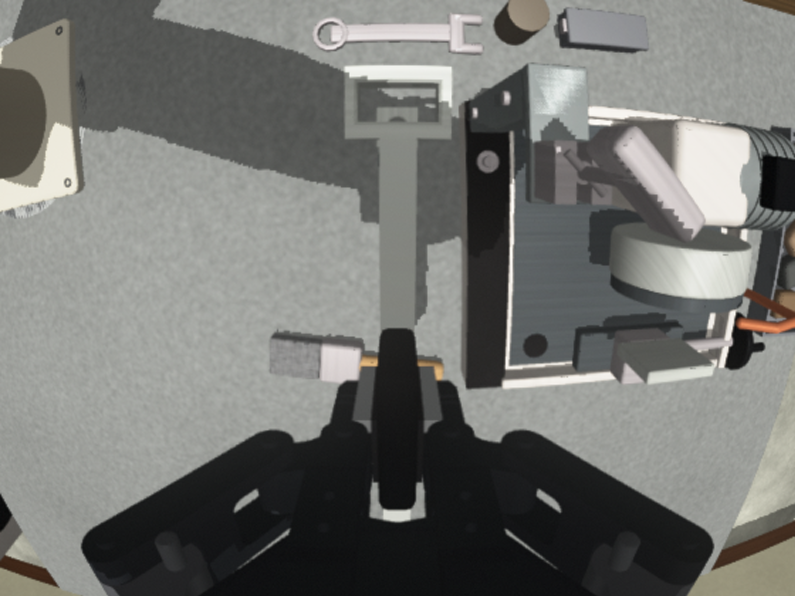

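```bash
python3 - <<'E'
from h import *
w=load("w4")
def P(n,u,v,z): p=atz(w,u/1.42,v/1.42,z,True); print(n,np.round(p,4)); return p
s=P("stub top",488,160,.049)
P("stub l",477,160,.045);P("stub r",499,160,.045)
ze=.2726-.007
for n,u,v in[("eye TL",345,67),("TR",452,67),("BL",345,137),("BR",452,137),("slot",357,83),("slot",440,83),("slotb",440,122)]: P(n,u,v,ze)
P("socket hole? low z .13",397,115,ze-.14); P("socket hole? low top",397,115,ze-.126)
a=P("sill out",470,105,.04);b=P("",468,387,.04);d=a-b;print(np.arctan2(-d[0],d[1]))
a=P("sill in",512,135,.04);b=P("",505,380,.04);d=a-b;print(np.arctan2(-d[0],d[1]))
a=P("bar",630,135,.298);b=P("",690,228,.298);print((a+b)/2,np.arctan2(*( [-(a-b)[0],(a-b)[1]])))
P("handle",398,333,.2726+.019+.02);P("handle",398,505,.2726+.019+.02)
E
python3 - <<'E'
import sys;sys.path.insert(0,'.')
import os;os.chdir('.')
from h import *
crop("w4","w4c",(230,30,370,135),5.7)
E
```

```text
stub top [ 0.494  -0.1072  0.049 ]
stub l [ 0.4859 -0.1071  0.045 ]
stub r [ 0.504  -0.1075  0.045 ]
eye TL [ 0.4052 -0.0697  0.2656]
TR [ 0.4389 -0.0716  0.2656]
BL [ 0.4038 -0.0926  0.2656]
BR [ 0.4376 -0.0946  0.2656]
slot [ 0.4087 -0.0753  0.2656]
slot [ 0.4348 -0.0769  0.2656]
slotb [ 0.434  -0.0896  0.2656]
socket hole? low z .13 [ 0.423  -0.075   0.1256]
socket hole? low top [ 0.4228 -0.0762  0.1396]
sill out [ 0.4833 -0.0619  0.04  ]
 [ 0.4758 -0.3111  0.04  ]
-0.029776571884646625
sill in [ 0.5169 -0.087   0.04  ]
 [ 0.5111 -0.3069  0.04  ]
-0.02634364818877196
bar [ 0.4829 -0.0944  0.298 ]
 [ 0.505  -0.1205  0.298 ]
[ 0.49393417 -0.10744259  0.298     ] 0.7026905559926727
handle [ 0.417  -0.1411  0.3116]
handle [ 0.4136 -0.1968  0.3116]
```

View pics/w4c.png

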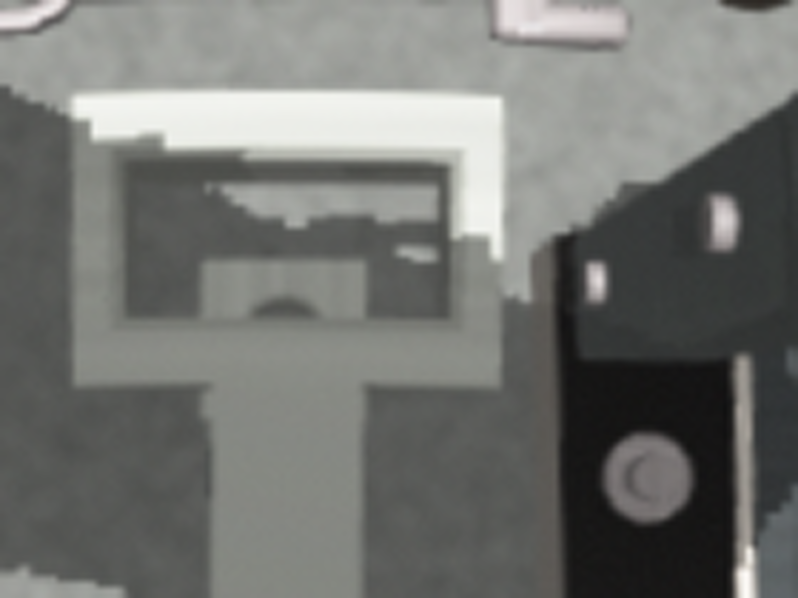

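```bash
python3 - <<'E'
from h import *
w=load("w4");f=lambda u,v:(230+u/5.7,30+v/5.7)
T=np.array([.414,-.1799]);x=np.array([.998,-.061]);y=-np.array([-.061,-.998])
def P(n,u,v,z):
    p=atz(w,*f(u,v),z,True); d=p[:2]-T; print(n,np.round(p,4),"tool-x,guard-y",np.round([d@x,d@y],4)); return p
P("stub",650,478,.049);P("foot",648,478,.041)
P("lower kn +y edge",283,260,.1396);P("hole edge +y",284,298,.1396)
P("eye slot +y",286,150,.2656);P("eye slot -y",286,320,.2656);P("eye out +y",286,93,.2656);P("eye out -y",286,386,.2656)
P("sill l",566,478,.04);P("sill r",735,478,.04)
E
```

```text
stub [ 0.4944 -0.1086  0.049 ] tool-x,guard-y [0.0759 0.0761]
foot [ 0.4957 -0.1088  0.041 ] tool-x,guard-y [0.0772 0.076 ]
lower kn +y edge [ 0.4231 -0.0716  0.1396] tool-x,guard-y [0.0025 0.1086]
hole edge +y [ 0.4229 -0.0773  0.1396] tool-x,guard-y [0.0026 0.1029]
eye slot +y [ 0.4216 -0.0753  0.2656] tool-x,guard-y [0.0012 0.1049]
eye slot -y [ 0.4207 -0.0891  0.2656] tool-x,guard-y [0.0012 0.091 ]
eye out +y [ 0.4219 -0.0706  0.2656] tool-x,guard-y [0.0012 0.1096]
eye out -y [ 0.4204 -0.0944  0.2656] tool-x,guard-y [0.0012 0.0857]
sill l [ 0.479  -0.1083  0.04  ] tool-x,guard-y [0.0605 0.0754]
sill r [ 0.5141 -0.1091  0.04  ] tool-x,guard-y [0.0956 0.0768]
```

Emit:
{"method": "play_rows", "body": {"deltas": [0,0,0.2,0.05,-1.9,0,0,0.2,0.15,0,0,0,0,0.15,0,0,0,0,0.15,0,0,0,0,0.15,0,0,0,0,0.15,0,0,0,0,0.15,0,0,0,0,0.15,0,0,0,0,0.08,0,0,0,0,0,0]}}

```text
clock: 22.35
eef_pos: [0.4138, -0.1999, 0.1965]
tool_rot: [1.0, -0.01, 0.004, 0.001]
ft_force: [-0.3, -0.3, -4.1]
grip_width: 0.0113
```

```bash
python3 - <<'E'
from h import *
st()
E
```

```text
t 22.35 p [ 0.4138 -0.1999  0.1965] x [ 1.    -0.021  0.008] y [-0.021 -1.     0.003] z [ 0.008 -0.003 -1.   ] F [-0.31 -0.28 -4.1 ] T [ 0.01 -0.01  0.02] g 0.0113 j [-0.45  0.17 -0.17  1.22  0.    1.14]
```

Emit:
{"method": "play_rows", "body": {"deltas": [0,0,0.065,-0.05,0.4,0,0.15,0,0,0,0,0.2,0,0,0,0,0.2,0,0,0,0,0.2,0,0,0,0,0.1,0,0,0,0,0,0,0,0]}}

```text
clock: 23.22
eef_pos: [0.4703, -0.2061, 0.2012]
tool_rot: [1.0, -0.014, 0.006, 0.002]
ft_force: [0.3, 0.3, -4.5]
grip_width: 0.0117
```

```bash
python3 - <<'E'
from h import *
st()
E
```

```text
t 23.23 p [ 0.4703 -0.2061  0.2012] x [ 1.    -0.028  0.011] y [-0.028 -1.     0.004] z [ 0.011 -0.004 -1.   ] F [ 0.29  0.3  -4.47] T [ 0. -0. -0.] g 0.0117 j [-0.41  0.27 -0.03  1.25  0.    1.19]
```

Emit:
{"method": "play_rows", "body": {"deltas": [0,0.1,-0.01,0,0,0,0.15,0,0,0,0,0.07,0,0.03,0,0,0,0,0.03,0,0,0,0,0,0]}}

```text
clock: 23.85
eef_pos: [0.4901, -0.2059, 0.1972]
tool_rot: [1.0, -0.014, 0.005, 0.002]
ft_force: [0.7, -0.5, -3.5]
grip_width: 0.0109
```

```bash
python3 - <<'E'
from h import *
st()
E
```

```text
t 23.85 p [ 0.4901 -0.2059  0.1972] x [ 1.    -0.028  0.01 ] y [-0.028 -1.     0.003] z [ 0.01  -0.004 -1.   ] F [ 0.67 -0.5  -3.5 ] T [0.01 0.01 0.06] g 0.0109 j [-0.4   0.31  0.01  1.26  0.    1.2 ]
```

Now down in small steps, feeling for contact.

Emit:
{"method": "play_rows", "body": {"deltas": [0,0,0,0.025,0,0,0,0,0.025,0,0,0,0,0.025,0,0,0,0,0,0]}}

```text
clock: 24.35
eef_pos: [0.4896, -0.206, 0.1925]
tool_rot: [1.0, -0.014, 0.005, 0.002]
ft_force: [-0.2, 0.1, -4.6]
grip_width: 0.0112
```

```bash
python3 - <<'E'
from h import *
st()
E
```

```text
t 24.35 p [ 0.4896 -0.206   0.1925] x [ 1.    -0.029  0.01 ] y [-0.029 -1.     0.003] z [ 0.01  -0.004 -1.   ] F [-0.17  0.1  -4.62] T [-0.09  0.04  0.01] g 0.0112 j [-0.4   0.31  0.    1.25  0.    1.2 ]
```

Emit:
{"method": "play_rows", "body": {"deltas": [0,0,0,0.025,0,0,0,0,0.025,0,0,0,0,0.025,0,0,0,0,0,0]}}

```text
clock: 24.85
eef_pos: [0.4896, -0.206, 0.1877]
tool_rot: [1.0, -0.014, 0.005, 0.002]
ft_force: [0.2, 0.6, -4.6]
grip_width: 0.0114
```

```bash
python3 - <<'E'
from h import *
st()
E
```

```text
t 24.85 p [ 0.4896 -0.206   0.1877] x [ 1.    -0.029  0.01 ] y [-0.029 -1.     0.003] z [ 0.01  -0.004 -1.   ] F [ 0.23  0.58 -4.64] T [-0.01  0.01  0.03] g 0.0114 j [-0.4   0.32 -0.01  1.24  0.    1.2 ]
```

Emit:
{"method": "play_rows", "body": {"deltas": [0,0,0,0.02,0,0,0,0,0.02,0,0,0,0,0,0]}}

```text
clock: 25.22
eef_pos: [0.4901, -0.2065, 0.1872]
tool_rot: [1.0, -0.014, 0.006, 0.002]
ft_force: [-1.4, 0.2, -1.7]
grip_width: 0.0113
```

```bash
python3 - <<'E'
from h import *
st()
E
```

```text
t 25.23 p [ 0.4901 -0.2065  0.1872] x [ 1.    -0.029  0.012] y [-0.029 -1.     0.004] z [ 0.012 -0.005 -1.   ] F [-1.36  0.19 -1.73] T [0.37 0.46 0.13] g 0.0113 j [-0.4   0.32 -0.01  1.23  0.    1.2 ]
```

Emit:
{"method": "play_rows", "body": {"deltas": [0,0.05,0,0,0,0,0.02,0,0,0]}}

```text
clock: 25.48
eef_pos: [0.493, -0.2066, 0.187]
tool_rot: [1.0, -0.014, 0.005, 0.002]
ft_force: [-3.2, -0.8, 2.4]
grip_width: 0.0114
```

```bash
python3 - <<'E'
from h import *
st()
E
```

```text
t 25.48 p [ 0.493  -0.2066  0.187 ] x [ 1.    -0.028  0.009] y [-0.028 -1.     0.005] z [ 0.009 -0.005 -1.   ] F [-3.23 -0.75  2.44] T [0.16 1.29 0.29] g 0.0114 j [-0.4   0.32  0.    1.24 -0.    1.2 ]
```

Emit:
{"method": "play_rows", "body": {"deltas": [0,-0.05,0,0,0,0,0,0,0,0]}}

```text
clock: 25.72
eef_pos: [0.4913, -0.2063, 0.1872]
tool_rot: [1.0, -0.014, 0.006, 0.002]
ft_force: [-0.5, -1.1, 0.4]
grip_width: 0.0114
```

```bash
python3 - <<'E'
from h import *
st()
E
```

```text
t 25.73 p [ 0.4913 -0.2063  0.1872] x [ 1.    -0.028  0.012] y [-0.028 -1.     0.004] z [ 0.012 -0.004 -1.   ] F [-0.55 -1.13  0.36] T [0.23 0.3  0.05] g 0.0114 j [-0.4   0.32 -0.01  1.23  0.    1.2 ]
```

Emit:
{"method": "play_rows", "body": {"deltas": [0.4,0,0,0,0,0.5,0,0,0,0,0.5,0,0,-0.15,0,0.5,0,0,-0.3,0,0.5,0,-0.2,-0.4,0,0.5,0,-0.4,-0.4,0,0.5,0,-0.4,-0.4,0,0.5,0,-0.2,-0.2,0,0.5,0,0,0,0]}}

```text
clock: 26.85
eef_pos: [0.4943, -0.1331, 0.3055]
tool_rot: [1.0, -0.015, 0.01, 0.004]
ft_force: [0.3, 0.7, -0.2]
grip_width: 0.0426
```

```bash
python3 - <<'E'
from h import *
st(); snap("wrist","w5",s=1.42)
E
```

```text
t 26.85 p [ 0.4943 -0.1331  0.3055] x [ 0.999 -0.03   0.021] y [-0.03  -1.     0.007] z [ 0.02  -0.008 -1.   ] F [ 0.3   0.75 -0.16] T [-0.02  0.05 -0.  ] g 0.0426 j [-0.26  0.23  0.18  1.5  -0.    1.34]
```

View pics/w5.png

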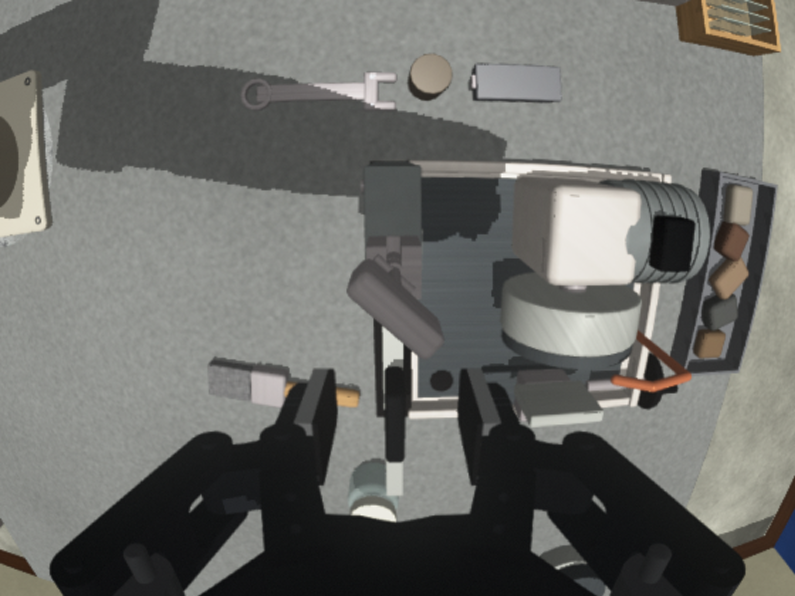

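Picture 10: the guard stands along the grinder's sill under the lug, with its handle at (396,412). The grinder's bar runs from about (363,278) to (430,342).

```bash
python3 - <<'E'
from h import *
w=load("w5")
def P(n,u,v,z): p=atz(w,u/1.42,v/1.42,z,True); print(n,np.round(p,4)); return p
crop("w5","w5c",(225,160,330,265),5.7)
P("handle",396,370,.222);P("",396,460,.222);P("rail end",394,492,.18)
E
```

```text
handle [ 0.4955 -0.1664  0.222 ]
 [ 0.4936 -0.2284  0.222 ]
rail end [ 0.491  -0.2929  0.18  ]
```

View pics/w5c.png

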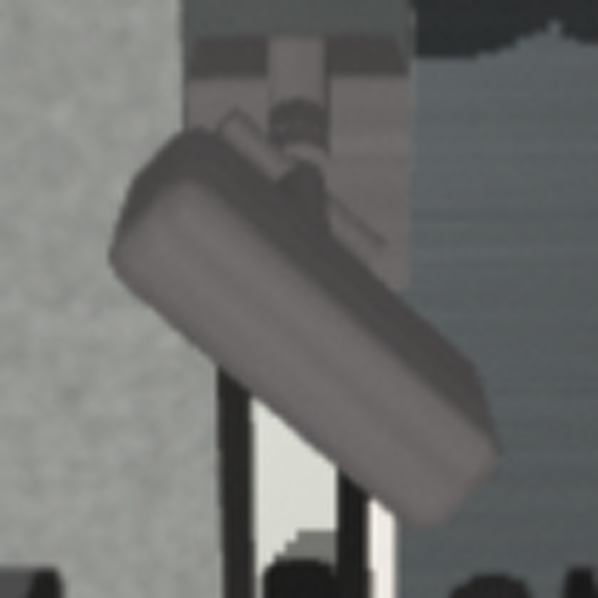

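```bash
python3 - <<'E'
from h import *
w=load("w5");f=lambda u,v:(225+u/5.7,160+v/5.7)
P=lambda u,v,z=.298: atz(w,*f(u,v),z,True)
a,b=P(150,220),P(467,490); d=a-b
print(a,b,(a+b)/2,np.hypot(*d[:2]),np.arctan2(-d[0],d[1]))
for p,q in(((115,260),(440,525)),((190,180),(495,455))):
    d=P(*p)-P(*q); print(np.arctan2(-d[0],d[1]))
E
```

```text
[ 0.48301045 -0.09435056  0.298     ] [ 0.50957121 -0.12015917  0.298     ] [ 0.49629083 -0.10725486  0.298     ] 0.03703455935155609 0.7997595926737089
0.8147979340423355
0.7785072203206134
```

Emit:
{"method": "play_rows", "body": {"deltas": [0.5,0,-0.2,-0.3,0,0.5,0.03,-0.23,-0.4,0,0.5,0,0,-0.2,0,0.5,0,0,0,0,0.5,0,0,0.2,0,0.5,0,0,0.2,0,0.5,0,0,-0.9,0,0.5,0,0,0,0,0.5,0,0,0,0]}}

```text
clock: 28.02
eef_pos: [0.4873, -0.1101, 0.3711]
tool_rot: [1.0, -0.019, -0.008, 0.001]
ft_force: [0.5, 0.2, -0.2]
grip_width: 0.0427
```

```bash
python3 - <<'E'
from h import *
st()
E
```

```text
t 28.02 p [ 0.4873 -0.1101  0.3711] x [ 0.999 -0.037 -0.016] y [-0.037 -0.999  0.003] z [-0.016 -0.002 -1.   ] F [ 0.46  0.24 -0.16] T [ 0.04 -0.03 -0.01] g 0.0427 j [-0.22  0.24  0.37  1.71 -0.01  1.39]
```

Emit:
{"method": "play_rows", "body": {"deltas": [0.5,0,0,0.15,0,0.5,0,0,0.15,-8,0.5,0,0,0,-8,0.5,0,0,0,-8,0.5,0,0,0,-8,0.5,0,0,0,-8,0.5,0,0,0,-6,0.5,0,0,0,0]}}

```text
clock: 29.02
eef_pos: [0.4853, -0.1101, 0.3426]
tool_rot: [0.923, 0.385, -0.012, -0.005]
ft_force: [0.3, 1.2, 0.7]
grip_width: 0.0428
```

```bash
python3 - <<'E'
from h import *
o,M=st()
d=np.array([.4963,-.1073,.271])-o["eef_pos"]; print(M.T@d/.06, np.degrees(.80-np.arctan2(M[1,0],M[0,0])))
E
```

```text
t 29.02 p [ 0.4853 -0.1101  0.3426] x [ 0.703  0.711 -0.018] y [ 0.711 -0.703 -0.019] z [-0.026  0.    -1.   ] F [0.29 1.16 0.75] T [-0.01 -0.01  0.05] g 0.0428 j [-0.22  0.24  0.29  1.65 -0.01  0.56]
[0.18336875 0.11961284 1.18776232] 0.5064838573888548
```

Emit:
{"method": "play_rows", "body": {"deltas": [0.5,0.18,0.12,0,-0.5,0.5,0,0,0.3,0,0.5,0,0,0.35,0,0.5,0,0,0,0,0.5,0,0,0,0]}}

```text
clock: 29.65
eef_pos: [0.5005, -0.1068, 0.3012]
tool_rot: [0.922, 0.388, -0.011, -0.005]
ft_force: [-0.8, 0.4, -0.3]
grip_width: 0.0429
```

```bash
python3 - <<'E'
from h import *
o,M=st()
d=np.array([.4963,-.1073,.271])-o["eef_pos"]; print(M.T@d/.06, np.degrees(.80-np.arctan2(M[1,0],M[0,0])))
E
```

```text
t 29.65 p [ 0.5005 -0.1068  0.3012] x [ 0.699  0.715 -0.017] y [ 0.714 -0.699 -0.018] z [-0.025  0.    -1.   ] F [-0.8   0.39 -0.31] T [-0.06 -0.02 -0.01] g 0.0429 j [-0.21  0.27  0.22  1.55 -0.    0.57]
[-0.04633776 -0.03514614  0.50444674] 0.21032505873247873
```

Emit:
{"method": "play_rows", "body": {"deltas": [0.5,-0.055,-0.04,0.1,0,0.5,0,0,0.15,0,0.5,0,0,0.15,0,0.5,0,0,0.06,0,0.4,0,0,0,0]}}

```text
clock: 30.28
eef_pos: [0.4962, -0.1077, 0.2731]
tool_rot: [0.922, 0.387, -0.01, -0.004]
ft_force: [0.5, 0.9, 0.5]
grip_width: 0.0338
```

```bash
python3 - <<'E'
from h import *
o,M=st()
d=np.array([.4963,-.1073,.271])-o["eef_pos"]; print(M.T@d/.06, np.degrees(.80-np.arctan2(M[1,0],M[0,0])))
E
```

```text
t 30.27 p [ 0.4962 -0.1077  0.2731] x [ 0.7    0.714 -0.016] y [ 0.714 -0.7   -0.016] z [-0.023 -0.    -1.   ] F [0.5  0.95 0.45] T [ 0.05 -0.06 -0.03] g 0.0338 j [-0.21  0.26  0.14  1.47 -0.    0.56]
[ 0.00586628 -0.0031556   0.03522685] 0.24531339283394193
```

Emit:
{"method": "play_rows", "body": {"deltas": [0.25,0,0,0.02,0,0.1,0,0,0,0,0,0,0,0,0,0,0,0,0,0,0,0,0,0,0]}}

```text
clock: 30.9
eef_pos: [0.4952, -0.109, 0.2723]
tool_rot: [0.922, 0.387, -0.012, -0.004]
ft_force: [-2.1, -0.7, 0.2]
grip_width: 0.011
```

```bash
python3 - <<'E'
from h import *
o,M=st()
E
```

```text
t 30.9 p [ 0.4952 -0.109   0.2723] x [ 0.701  0.713 -0.019] y [ 0.713 -0.701 -0.016] z [-0.024 -0.002 -1.   ] F [-2.09 -0.7   0.18] T [ 0.06  0.03 -0.01] g 0.011 j [-0.21  0.26  0.14  1.47 -0.01  0.56]
```

Emit:
{"method": "play_rows", "body": {"deltas": [0,0,0,-0.04,0,0,0,0,-0.015,0,0,0,0,0,10,0,0,0,0,10,0,0,0,0,10,0,0,0,0,7,0,0,0,0,4,0,0,0,0,0]}}

```text
clock: 31.9
eef_pos: [0.4957, -0.1089, 0.2695]
tool_rot: [0.999, 0.028, -0.016, -0.0]
ft_force: [0.2, -2.1, -9.4]
grip_width: 0.011
```

```bash
python3 - <<'E'
from h import *
o,M=st(); print(np.arctan2(M[1,0],M[0,0]))
E
```

```text
t 31.9 p [ 0.4957 -0.1089  0.2695] x [ 0.998  0.056 -0.031] y [ 0.056 -0.998 -0.001] z [-0.031 -0.001 -1.   ] F [ 0.25 -2.07 -9.42] T [-0.15 -0.85  0.03] g 0.011 j [-0.21  0.27  0.14  1.47 -0.01  1.3 ]
0.056115475329702846
```

Emit:
{"method": "play_rows", "body": {"deltas": [0,0,0,0,3,0,0,0,0.03,1.5,0,0,0,0.05,0,0,0,0,0.05,0]}}

```text
clock: 32.4
eef_pos: [0.4957, -0.1089, 0.2605]
tool_rot: [1.0, -0.01, -0.016, 0.0]
ft_force: [0.6, -1.6, -7.5]
grip_width: 0.0109
```

```bash
python3 - <<'E'
from h import *
o,M=st(); print(np.arctan2(M[1,0],M[0,0]))
E
```

```text
t 32.4 p [ 0.4957 -0.1089  0.2605] x [ 0.999 -0.021 -0.032] y [-0.021 -1.     0.001] z [-0.032 -0.    -1.   ] F [ 0.64 -1.56 -7.46] T [-0.07 -0.78  0.03] g 0.0109 j [-0.21  0.27  0.12  1.45 -0.01  1.38]
-0.020899246320788396
```

Emit:
{"method": "play_rows", "body": {"deltas": [0,0,0,0.05,0,0,0,0,0.05,0,0,0,0,0.05,0,0,0,0,0.04,0,0,0,0,0.04,0]}}

```text
clock: 33.02
eef_pos: [0.4957, -0.1089, 0.2469]
tool_rot: [1.0, -0.01, -0.015, 0.0]
ft_force: [-0.7, -2.0, -5.6]
grip_width: 0.0109
```

```bash
python3 - <<'E'
from h import *
o,M=st()
E
```

```text
t 33.02 p [ 0.4957 -0.1089  0.2469] x [ 0.999 -0.02  -0.029] y [-0.02  -1.     0.001] z [-0.029 -0.001 -1.   ] F [-0.73 -2.   -5.61] T [-0.09 -0.67 -0.02] g 0.0109 j [-0.21  0.27  0.09  1.41 -0.01  1.38]
```

Emit:
{"method": "play_rows", "body": {"deltas": [0,0,0,0.02,0,0.4,0,0,0,0,0.5,0,0,0,0,0.5,0,0,0,0,0.5,0,0,-0.2,0,0.5,0,0,-0.4,0,0.5,0,0.3,-0.6,0,0.5,0,0.5,-0.5,0,0.5,0,0.3,-0.2,0,0.5,0,0,0,0]}}

```text
clock: 34.28
eef_pos: [0.4986, -0.1753, 0.3702]
tool_rot: [1.0, -0.009, -0.011, 0.001]
ft_force: [0.0, -0.3, 0.1]
grip_width: 0.0431
```

```bash
python3 - <<'E'
from h import *
st(); w=snap("wrist","w6");s=snap("side","s6");a=snap("scene","a6")
W=lambda im,c:cv2.resize(im[c[1]:c[3],c[0]:c[2]],(400,300),interpolation=cv2.INTER_CUBIC)
cv2.imwrite("pics/f.png",np.vstack([np.hstack([cv2.resize(w["color"],(400,300)),W(s["color"],(180,150,340,270))]),np.hstack([W(a["color"],(180,180,340,300)),W(a["color"],(300,150,460,270))])]))
E
```

```text
t 34.27 p [ 0.4986 -0.1753  0.3702] x [ 1.    -0.017 -0.021] y [-0.017 -1.     0.002] z [-0.022 -0.002 -1.   ] F [ 0.04 -0.32  0.09] T [0.08 0.04 0.01] g 0.0431 j [-0.33  0.31  0.45  1.74 -0.01  1.26]
```

View pics/f.png

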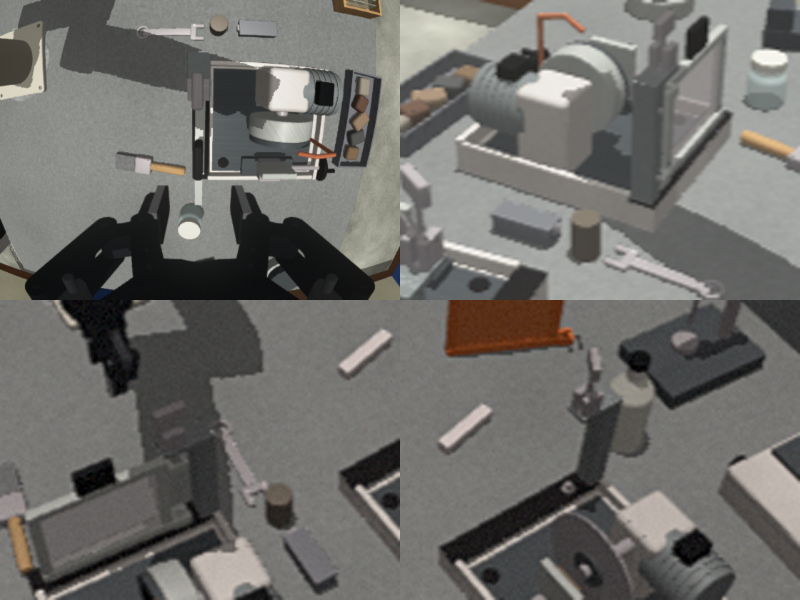

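```bash
python3 - <<'E'
from h import *
a=load("a6")
for z in(.26,.263,.286): print(z,proj(a,[.4957,-.1085,z]))
print(proj(a,[.4957,-.1085,.221]))
c=load("w6")["color"]
w=load("w6")
def P(u,v,z): return atz(w,u/400*560,v/300*420,z,True)
p,q=P(199,72,.272),P(199,100,.272); print(p,q)
h,r=P(199,140,.222),P(198,204,.18);print(h,r)
# vertical gradient profile of the bar column in scene
im=cv2.cvtColor(a["color"],cv2.COLOR_BGR2GRAY); print(im[212:242,244:253].mean(1).round().astype(int))
b=cv2.cvtColor(load("a")["color"],cv2.COLOR_BGR2GRAY);
crop("a6","g",(225,200,275,238),16)
E
```

```text
0.26 [247.91674031 226.0434622 ]
0.263 [247.85096568 225.40344448]
0.286 [247.33919938 220.42372069]
[248.75201849 234.17110691]
[ 0.49830159 -0.08849927  0.272     ] [ 0.49780133 -0.11752209  0.272     ]
[ 0.49566992 -0.17399131  0.222     ] [ 0.49089913 -0.2947609   0.18      ]
[66 65 65 65 66 67 66 64 68 74 80 82 77 71 66 62 64 62 64 70 77 77 71 64
 62 61 62 61 59 64]
```

```bash
python3 -c "
from h import *
print(ticket.job_done())"
```

```text
the job is handed in; nothing more can be done
None
```

The splash guard is now on the grinder with the grinder's pin let down into it. The job is handed in at about 34 s on the robot's clock, of the 72 s allowed.

**What I did**
- **Saw:** I pulled up its pin, turned it about 57° and left it parked; a later picture showed it staying up. I then lifted the guard 12.6 mm and drew it out towards the robot.
- **Grinder:** I lined the guard up with the stub by camera and lowered it in small steps. It went straight down with no search needed. Bottom contact came at tool height 0.187 m, the same height at which I gripped it on the saw.
- **Grinder pin:** I turned the bar back until it dropped into the slot, eased it down to about 0.6 mm above home and released it to the spring.

**Last checks**
- **Guard squareness:** it stands along the sill at yaw about -0.04 rad, against about -0.03 for the grinder (limit 0.12).
- **Pin height:** in the scene picture the bar sits where a pin at home should be, to roughly 3 mm. That is no finer than the limit, so the gripped height is the better evidence.
- **Clear of everything:** the wrist sensor reads near zero with the gripper up and away. The bystanders looked in place, though I did not measure them.
- **Forces:** wrist readings while handling the guard stayed under about 6 N. They were only read at the end of each move.

**What did not go cleanly**
- **Tool tilt:** fast vertical moves tilted the tool by up to about 0.045 rad, and correcting that cost several seconds before gripping the guard.
- **Stub test:** a small sideways nudge to confirm the stub was in the socket was inconclusive (3 N). Seating rests on the height reading and the pictures.
- **Pictures:** a last enlarged view of the pin was refused at the 12-picture limit, so I read brightness values along the bar instead.

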